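# Clamp the long sharpening plate in its holder

## Robot

A 6-joint arm with a two-finger parallel gripper is mounted at the origin on the work surface. World frame = base frame: x ahead of the robot, y to its left, z up, the work surface at z = 0. Lengths are in mm, angles in rad, forces in N, time in s.
With the tool pointing down it reaches from about 325 to 775 mm from the base axis. Payload 5.5 kg.
Tool frame: the origin (TCP) lies on the centre line of the jaws, within the pads' length; the fingertips stand 17 mm ahead of it and the grasp point (between the pads) lies 2 mm behind it; y points along the fingers, x is the direction in which the jaws open and shut, and the axes are right-handed (so a half turn about y gives the same grasp; the last joint's range is limited). The gripper opens to 85 mm and grips with 20 to 120 N. Pads are 22 mm wide; open, the fingers measure 114 mm over their backs; the gripper's body (76 mm by 85 mm) begins 54 mm behind the grasp point. The pads swing forward as they close: fully open they stand 13 mm farther back than shut.
Start: joints at [-1.208, 0.091, 1.231, -0, 1.82, -0.057], TCP at [244.548, -547.917, 248.275] pointing down, gripper open.
Joint ranges: [-2.87, 2.87], [-0.86, 2.18], [0.17, 2.46], [-1.51, 4.65], [0.06, 2.69], [-2.65, 2.65]. Speed limits (rad/s): [2.57, 2.57, 3.01, 3.14, 3.14, 3.14].

## Interface

Orientations are given as a 3x3 rotation matrix whose columns are the frame's x, y, z axes.
In Python, from station import env, imaging gives the robot as it stands. The module is installed in compiled form; this text tells all that it offers.
- The arm moves only by the tool step_arm, never from a script. Its argument "commands" is a list of rows, each an object with "xyz": the shift along the tool's x, y, z in mm, a list of three; "rot": the turn, a rotation vector about the tool's x, y, z in rad, a list of three; "gripper": the gripper command: -1 is fully open, 1 is shut, values between are in proportion. A call has 1 to 20 rows; each row shifts and turns the pose as measured when the row begins, along the tool's axes as they then stand; what a row does not reach is not made up. A row lasts 1/12 s, in which the tool goes at most 41.7 mm and 7.16 degrees, less where a joint would pass 70% of its speed; a pose out of reach is approached as far as the arm can. A call is refused whole if a number of a shift passes 41.7 or a number of a turn 0.125, either way. A call with a gripper value outside its range is refused whole. The fingers move at their own pace and stop on an object; "force" is the grip in N (left out, the last holds). Time passes only in rows, so rows that do not move let the fingers close. It gives the time, the measured TCP pose, the force and the opening at its end, in the units of the state.
- env.state(): the state, without advancing time (a new reading comes with each control period).
- imaging.grab_frame(name): name is "scene" or "top" or "wrist"; returns a dict with "frame" (400x640x3 uint8, red, green, blue), "z_map" (400x640 float32, mm along the optical axis (not along the pixel's ray), 0 where there is no reading), "K" (3x3 intrinsics, pixels), "k1" (the pictures are not rectified: a ray, as slopes to the right and down, at radius r is drawn at 1 + k1 r^2 times it, then the intrinsics apply), "rvec" (rotation vector, rad) and "tvec" (3), from world to camera coordinates, as OpenCV has them. Camera axes: x right, y down, z forward; pixel columns grow to the right and rows downward; lengths in mm; the calibration is good to about 2 mm. A picture is of the moment at which its call begins.
- env.close_job(): hands the job in, once; it reports no verdict.
The state is a dict: "clock": time; "joint_pos": joint angles; "qvel": joint speeds; "joint_torque": joint torques, N m; "eef_pos": TCP position; "ee_rot": TCP orientation; "contact_force": force on the tool from outside, world axes, zero at the start; "torque": the same for the moment, N m; "opening": finger opening in mm.
Only numpy, scipy, OpenCV 4.12 (cv2) and the standard library are available. Lean on these libraries where they do the work, as an engineer would, in place of code of your own. Each camera call takes 0.05 s, during which the arm holds its last target. There are 200 camera calls.

## Task

Set up the bench for sharpening: open the holder's sliding jaw, lay the longest of the flat sharpening plates lengthwise on the holder's raised bed, centred on it, without dropping it, and let go. Then slide the jaw up so that the plate is held snugly between the jaw and the fixed end stop, with no play left. Leave everything else on the bench where it lies.

Things in the scene. Friction and masses are not known exactly. Their poses are not given: they have to be found in the camera images.
- long_plate: The plate to clamp: flat rectangular bar, aluminium with dark grey abrasive on both faces, 140 x 50 x 8 mm, about 200 g, loose, lying flat on the bench. Origin at the centre of its volume (4 mm above its underside); x along its length, y along its width, z through its thickness. Both faces are alike, and both ends.
- holder: Plate holder fixed to the bench: black foot 290 x 84 x 10 mm carrying a raised bed (rail 280 long, 36 wide, top 28 mm above the bench: a plate overhangs 7 mm each side, with finger room). A steel end stop (46 wide, 16 thick) stands 6 mm above the bed at its +x end; the jaw rides at the -x end. Origin: centre of the foot's underside; x along the bed towards the stop, z up.
- stop (a point): Point on the end stop's inner face (which the plate's end meets), on the bed's centre line at the height of the bed's top: 118 mm along +x of the holder's origin, 28 mm above the bench; axes as the holder's. The clamped long plate has its centre 70 mm along -x of this point and 4 mm above it.
- jaw (a joint): Sliding jaw, in m: 0 is wide open (jaw face 200 mm from the stop's face), growing as it moves +x towards the stop to 0.1 at the end of its track. The distance between faces is 0.200 minus this value; 0.060 is snug on the long plate. It starts at 0.066 to 0.096, too far closed for the long plate. It slides stiffly (about 4 N) and stays where it is left.
- jaw_grip (a point): Centre of the top of the jaw's black upright grip: a block 18 mm along the holder's x, 26 mm across (y), 34 mm tall, top 67.5 mm above the bench; pinch it across the 26 mm from above. Moves with the jaw, whose face lies 22 mm from here towards the stop. The steel slab under the grip is 44 mm long, 46 mm wide, its top 6 mm above the bed.
- short_plate: Bystander: shorter sharpening plate of the same make, 90 x 50 x 8 mm, loose on the bench, origin at the centre of its volume, x along its 90 mm length. Leave it.
- puck: Bystander: round grey sharpening stone, 72 mm diameter, 22 mm high, origin at the centre of its underside. Leave it.
- screwdriver: Bystander: screwdriver with black handle, 200 mm long, lying on the far part of the bench; x along its length. Leave it.
- oil_bottle: Bystander: closed white oil bottle with black cap, 56 mm diameter, 130 mm high, standing on the right of the holder; origin at the centre of its underside. Leave it.
Not all that is in view belongs to the job. What is shaped like the long_plate but red or yellow is not meant.

How it is judged (in metres and radians):
On the way:
1. the long plate lies flat and lengthwise on the holder's bed, let go, between the stop and the jaw, with the jaw open at least 8 mm wider than the plate (z of long_plate in the frame of stop between 0.0015 and 0.0065 m and y of long_plate in the frame of stop between -0.014 and 0.014 m and angle between the x axis of long_plate and the x axis of holder, either way round below 0.15 rad and angle between the z axis of long_plate and the z axis of holder, either way round below 0.06 rad and x of long_plate in the frame of stop between -0.132 and -0.066 m and value of joint jaw below 0.052 m and contact force between long_plate and the fingers below 0.1 N), for 0.2 s.
At the end, for the whole second after the job is handed in: The long plate rests flat on the bed (height within 2.5 mm, tilt under 0.06 rad), lengthwise (within 0.06 rad), centred across the bed within 8 mm, its end within 3.5 mm of the fixed stop; the jaw stands at 0.057 to 0.063 (at most 3 mm of play in all), everything at rest and released (z of long_plate in the frame of stop between 0.0015 and 0.0065 m and y of long_plate in the frame of stop between -0.008 and 0.008 m and angle between the x axis of long_plate and the x axis of holder, either way round below 0.06 rad and angle between the z axis of long_plate and the z axis of holder, either way round below 0.06 rad and x of long_plate in the frame of stop between -0.0735 and -0.068 m and value of joint jaw between 0.057 and 0.063 m and linear speed of long_plate below 0.02 m/s and velocity of joint jaw between -0.01 and 0.01 m/s); the robot touches nothing.
It fails at once if the short plate is moved more than 20 mm (distance of short_plate from where it was at the start of the episode above 0.02 m).
It fails at once if the puck is moved more than 20 mm (distance of puck from where it was at the start of the episode above 0.02 m).
It fails at once if the screwdriver is moved more than 20 mm (distance of screwdriver from where it was at the start of the episode above 0.02 m).
It fails at once if the oil bottle is moved more than 20 mm (distance of oil_bottle from where it was at the start of the episode above 0.02 m).
It fails at once if the long plate is dropped (falls free by more than about 20 mm) (linear speed of long_plate above 0.63 m/s and contact force between long_plate and the fingers below 0.1 N).
It also fails if it takes over 64 s, if anything falls off the work surface, if the arm or the gripper's body presses on something with over 40 N, if the wrist force passes 120 N, or if a joint passes its speed limit or range.

## Working session

There is one attempt and no reset: what is moved stays moved. The work goes in short steps, Python scripts to look and compute and a tool call to move; the robot and the scene stay as the last step left them, time stands still between calls to the robot, and variables do not carry over. Pictures are saved under pics/ and viewed, on a budget of 10 in all, crops included, one or two more only if the job needs it, and the job is handed in when it is done.

Besides the shell and the picture viewer there is one more tool, called after "Emit:" as name(argument=value, ...) on one line, values as JSON. step_arm: Moves the arm, as the interface text tells. Its arguments: {"type":"object","properties":{"commands":{"type":"array"},"force":{"type":"number"}},"required":["commands"]}

```bash
mkdir -p pics; cat > h.py <<'E'
import numpy as np, cv2
from station import env, imaging
def grab(n):
    d=imaging.grab_frame(n); d['R']=cv2.Rodrigues(np.array(d['rvec'],float))[0]; d['t']=np.array(d['tvec'],float).ravel(); return d
def save(d,name,crop=None,s=1):
    im=d['frame'][:,:,::-1]
    if crop: u0,v0,u1,v1=crop; im=im[v0:v1,u0:u1]
    cv2.imwrite('pics/'+name,cv2.resize(im,None,fx=s,fy=s,interpolation=cv2.INTER_CUBIC))
def rays(d,uv):
    uv=np.atleast_2d(np.array(uv,float)); K=np.array(d['K'])
    x=cv2.undistortPoints(uv.reshape(-1,1,2),K,np.array([d['k1'],0,0,0.])).reshape(-1,2)
    return np.c_[x,np.ones(len(x))]
def onplane(d,uv,z):
    r=rays(d,uv)@d['R']; c=-d['R'].T@d['t']
    return c+r*((z-c[2])/r[:,2])[:,None]
def cloud(d):
    v,u=np.mgrid[0:400,0:640]; r=rays(d,np.c_[u.ravel(),v.ravel()])
    P=(r*d['z_map'].reshape(-1,1)-d['t'])@d['R']
    P[d['z_map'].ravel()==0]=np.nan
    return P.reshape(400,640,3)
E
python3 - <<'E'
from h import *
s=env.state(); print(s)
for n in('top','scene'):
    d=grab(n); save(d,n+'0.png'); print(n,d['K'],d['k1'],-d['R'].T@d['t'],d['R'][2])
    np.savez(n+'0.npz',**{k:np.array(v) for k,v in d.items()})
E
```

```text
{'clock': 0.0, 'joint_pos': array([-1.20773111e+00,  9.18766428e-02,  1.23190649e+00, -1.24769135e-05,
        1.81982984e+00, -5.66783917e-02]), 'qvel': array([ 3.86597926e-05, -2.03287199e-03,  2.47266434e-04, -5.44327949e-04,
        6.02304867e-04,  6.54905226e-04]), 'joint_torque': array([-1.72791111e-03, -4.58730197e+01, -4.18024528e+01, -1.27490684e-04,
        1.15888394e-02,  1.13247523e-05]), 'eef_pos': array([ 244.42860627, -547.66612594,  247.12857588]), 'ee_rot': array([[ 4.07522803e-01, -7.28802995e-04,  9.13194740e-01],
       [-9.13192802e-01,  1.88432667e-03,  4.07523442e-01],
       [-2.01776151e-03, -9.99997959e-01,  1.02368436e-04]]), 'contact_force': array([0.20861172, 1.20207088, 0.50191029]), 'torque': array([-0.01843267, -0.04014824,  0.01437498]), 'opening': 85.58249356502574}
top [[381.73132353   0.         317.79208224]
 [  0.         381.73132353 199.23261335]
 [  0.           0.           1.        ]] -0.03679490586035068 [435.61870785  -9.13127033 966.17978607] [ 0.1333991  -0.00543343 -0.99104751]
scene [[380.74351446   0.         318.45862566]
 [  0.         380.74351446 199.96577241]
 [  0.           0.           1.        ]] -0.08847155797438035 [1174.09608545 -279.30585547  849.86346498] [-0.5971147   0.24666908 -0.76328789]
```

View pics/top0.png

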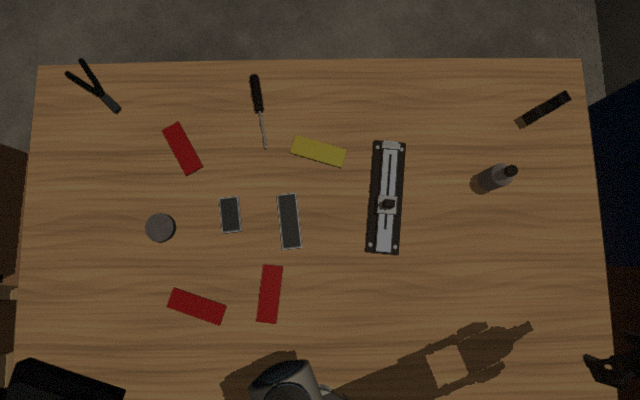

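View pics/scene0.png

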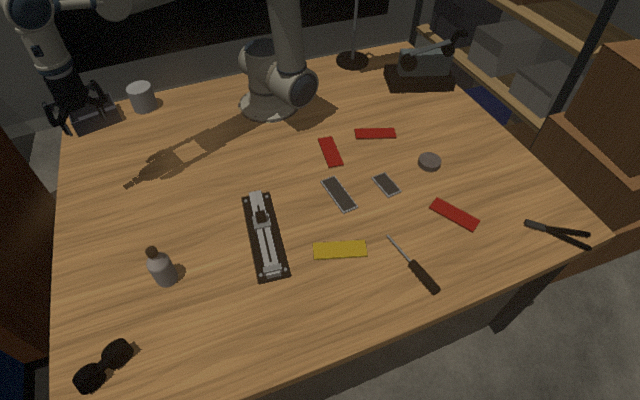

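Candidates for the long plate in the top view are: grey long bar (289,221), grey short plate (231,214), reds (183,149), (197,306), (270,294), and yellow (318,151). By colour and length I choose (289,221). The holder is at (386,197), with its grip at about (387,203). Next is a close crop of the plate and holder, with measurements.

```bash
cat > m.py <<'E'
from h import *
def rect(d,mask,z,name):
    c,_=cv2.findContours(mask.astype(np.uint8),cv2.RETR_EXTERNAL,cv2.CHAIN_APPROX_NONE)
    c=max(c,key=cv2.contourArea)[:,0,:]
    P=onplane(d,c,z)[:,:2]
    (cx,cy),(w,h),a=cv2.minAreaRect(P.astype(np.float32))
    if w<h: w,h,a=h,w,a-90
    print(name,'c',round(cx,1),round(cy,1),'LxW',round(w,1),round(h,1),'ang',round(a,2)); return cx,cy,a
E
python3 - <<'E'
from m import *
for n in('top','scene'):
    d=dict(np.load(n+'0.npz')); P=cloud(d); f=d['frame'].astype(int); hsv=cv2.cvtColor(d['frame'],cv2.COLOR_RGB2HSV)
    print(n,'bench z',np.nanmedian(P[...,2][(abs(P[...,0]-450)<150)&(abs(P[...,1])<300)]))
    if n=='top':
        save(d,'crop1.png',(210,130,420,265),3.8)
    # nonwood: low saturation
    box=(slice(180,260),slice(262,315)) if n=='top' else (slice(170,220),slice(312,362))
    m=np.zeros((400,640),bool); m[box]=(hsv[...,1][box]<85)
    rect(d,m,8,'long')
    box=(slice(190,240),slice(212,250)) if n=='top' else (slice(168,200),slice(365,405))
    m=np.zeros((400,640),bool); m[box]=(hsv[...,1][box]<85); rect(d,m,8,'short')
    box=(slice(130,262),slice(352,425)) if n=='top' else (slice(180,290),slice(232,298))
    m=np.zeros((400,640),bool); m[box]=(hsv[...,1][box]<85); 
    cx,cy,a=rect(d,m,10,'holder foot')
    g=P[box].reshape(-1,3); col=f[box].reshape(-1,3).sum(1)
    a=np.radians(a); e=np.array([np.cos(a),np.sin(a)]); e*=np.sign(e[0])
    q=(g[:,:2]-[cx,cy])@np.c_[e,[-e[1],e[0]]]
    for zlo,zhi in((20,31),(31,40),(45,80)):
        s=(g[:,2]>zlo)&(g[:,2]<zhi); 
        print(zlo,s.sum(),np.nanpercentile(q[s],[2,50,98],axis=0).round(1).tolist(),np.median(g[s],0).round(1))
    s=(abs(q[:,1])<8); hist=[(b,round(float(np.nanmedian(g[s&(abs(q[:,0]-b)<5),2])),1)) for b in range(-145,146,10) if (s&(abs(q[:,0]-b)<5)).any()]
    print(hist)
E
```

```text
top bench z 1.752764833228325
long c 512.3 58.9 LxW 141.3 51.5 ang 5.76
short c 530.3 208.7 LxW 91.1 51.3 ang 6.34
holder foot c 571.7 -186.1 LxW 289.6 81.5 ang -6.5
20 1165 [[-138.4, -17.7], [8.8, 0.8], [117.2, 18.2]] [ 580.  -184.3   28.8]
31 502 [[-123.9, -22.1], [-10.9, 1.0], [130.6, 22.4]] [ 561.3 -186.    33.9]
45 104 [[-35.4, -12.0], [-27.8, 2.2], [-18.0, 12.9]] [ 544.7 -180.8   67.8]
[(-145, 10.6), (-135, 29.0), (-125, 29.9), (-115, 28.7), (-105, 28.8), (-95, 29.3), (-85, 29.4), (-75, 29.1), (-65, 29.2), (-55, 28.8), (-45, 34.6), (-35, 55.1), (-25, 68.3), (-15, 51.2), (-5, 34.6), (5, 29.0), (15, 28.9), (25, 29.2), (35, 29.7), (45, 29.0), (55, 29.4), (65, 28.9), (75, 29.3), (85, 29.0), (95, 28.7), (105, 29.3), (115, 29.5), (125, 34.6), (135, 29.6), (145, 2.0)]
scene bench z 1.1891061708992967
long c 513.1 56.2 LxW 144.0 52.7 ang 5.74
short c 532.0 205.7 LxW 93.9 54.2 ang 6.37
holder foot c 562.9 -179.3 LxW 298.6 73.8 ang -10.01
20 843 [[-126.4, -29.9], [44.7, -7.1], [147.3, 14.8]] [ 606.2 -190.8   28.8]
31 334 [[-113.7, -31.4], [4.5, -5.7], [142.2, 19.9]] [ 566.1 -194.9   34.3]
45 103 [[-23.8, -22.0], [-9.4, -9.3], [-5.2, 2.8]] [ 551.6 -186.7   65.8]
[(-145, 2.0), (-135, 10.5), (-125, 28.7), (-115, 27.8), (-105, 27.5), (-95, 29.1), (-85, 28.0), (-75, 29.1), (-65, 29.6), (-55, 30.3), (-45, 29.7), (-35, 36.0), (-25, 51.8), (-15, 66.6), (-5, 44.3), (5, 32.5), (15, 29.1), (25, 29.3), (35, 28.8), (45, 28.7), (55, 29.8), (65, 28.8), (75, 29.0), (85, 29.4), (95, 29.2), (105, 28.8), (115, 29.0), (125, 33.5), (135, 35.0), (145, 25.9)]
```

View pics/crop1.png

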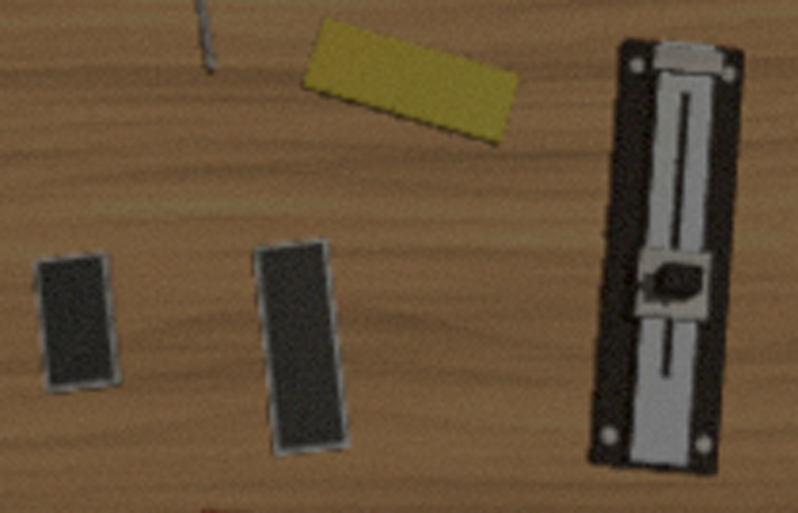

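The crop confirms it. The grey-framed dark plate at (289,221) measures 141x51, so it is the long one. The stop is at the far (+x) end at (390,146), the grip is at about (387,204), and jaw q≈0.077. I'll write a helper that works out the moves.

```bash
cat > go.py <<'E'
from h import *
import sys
# args: x y z yaw(deg of tool x)
def plan(x,y,z,yaw):
    s=env.state(); R=np.array(s['ee_rot']); p=np.array(s['eef_pos'])
    t=np.radians(yaw); X=np.array([np.cos(t),np.sin(t),0]); Y=np.array([0,0,-1.]); T=np.c_[X,Y,np.cross(X,Y)]
    print('t',round(float(s['clock']),2),'pos',p.round(1),'open',round(float(s['opening']),1),'F',np.round(s['contact_force'],1))
    rv=cv2.Rodrigues(R.T@T)[0].ravel()
    print('rot',rv.round(3),'then shift in turned tool',(T.T@(np.array([x,y,z])-p)).round(1), 'unturned',(R.T@(np.array([x,y,z])-p)).round(1))
if __name__=='__main__': plan(*map(float,sys.argv[1:]))
E
python3 go.py 545 -182.5 200 -96.5
```

```text
t 0.1 pos [ 244.5 -547.7  247.3] open 85.0 F [-0.2 -0.4  0.1]
rot [ 0.     0.533 -0.002] then shift in turned tool [-396.9   47.3  257.3] unturned [-211.    47.7  423.3]
```

Emit:
step_arm(commands=[{"xyz":[0,0,0],"rot":[0,0.107,0],"gripper":-1},{"xyz":[0,0,0],"rot":[0,0.107,0],"gripper":-1},{"xyz":[0,0,0],"rot":[0,0.107,0],"gripper":-1},{"xyz":[0,0,0],"rot":[0,0.107,0],"gripper":-1},{"xyz":[0,0,0],"rot":[0,0.107,0],"gripper":-1},{"xyz":[-28,3,18],"rot":[0,0,0],"gripper":-1},{"xyz":[-28,3,18],"rot":[0,0,0],"gripper":-1},{"xyz":[-28,3,18],"rot":[0,0,0],"gripper":-1},{"xyz":[-28,3,18],"rot":[0,0,0],"gripper":-1},{"xyz":[-28,3,18],"rot":[0,0,0],"gripper":-1},{"xyz":[-28,3,18],"rot":[0,0,0],"gripper":-1},{"xyz":[-28,3,18],"rot":[0,0,0],"gripper":-1},{"xyz":[-28,3,18],"rot":[0,0,0],"gripper":-1},{"xyz":[-28,3,18],"rot":[0,0,0],"gripper":-1},{"xyz":[-28,3,18],"rot":[0,0,0],"gripper":-1},{"xyz":[-28,3,18],"rot":[0,0,0],"gripper":-1},{"xyz":[-28,3,18],"rot":[0,0,0],"gripper":-1}])

```text
clock: 1.52
eef_pos: [510.8, -235.9, 199.5]
ee_rot: [[-0.156, -0.012, 0.988], [-0.988, 0.014, -0.156], [-0.012, -1.0, -0.014]]
contact_force: [0.4, -0.7, 0.6]
opening: 85.0
```

```bash
python3 go.py 545 -182.5 200 -96.5
```

```text
t 1.52 pos [ 510.8 -235.9  199.5] open 85.0 F [ 0.4 -0.7  0.6]
rot [ 0.014 -0.043 -0.013] then shift in turned tool [-57.   -0.5  27.9] unturned [-58.1  -0.1  25.5]
```

Emit:
step_arm(commands=[{"xyz":[-19,0,9],"rot":[0.014,-0.043,-0.013],"gripper":-1},{"xyz":[-19,0,9],"rot":[0,0,0],"gripper":-1},{"xyz":[-19,0,9],"rot":[0,0,0],"gripper":-1},{"xyz":[0,0,0],"rot":[0,0,0],"gripper":-1}])

```text
clock: 1.85
eef_pos: [548.6, -173.5, 195.3]
ee_rot: [[-0.104, -0.004, 0.995], [-0.995, 0.004, -0.104], [-0.004, -1.0, -0.004]]
contact_force: [-0.6, -0.0, -0.3]
opening: 85.2
```

```bash
python3 go.py 545 -182.5 200 -96.5; python3 - <<'E'
from h import *
d=grab('wrist'); save(d,'w1.png'); np.savez('w1.npz',**{k:np.array(v) for k,v in d.items()})
P=cloud(d); print(-d['R'].T@d['t'],d['R'][2])
th=np.radians(-6.5); e=np.array([np.cos(th),np.sin(th)]); n=np.array([-e[1],e[0]])
g=P.reshape(-1,3); c=np.array([571.7,-186.1])
q=(g[:,:2]-c)@np.c_[e,n]; k=(abs(q[:,0])<160)&(abs(q[:,1])<50); g=g[k];q=q[k]
for a,b in((25,31),(31,40),(60,80)):
    s=(g[:,2]>a)&(g[:,2]<b); print(a,s.sum(),np.percentile(q[s],[1,50,99],axis=0).round(1).tolist(),np.median(g[s],0).round(1))
E
```

```text
t 1.85 pos [ 548.6 -173.5  195.3] open 85.2 F [-0.6 -0.  -0.3]
rot [ 0.004  0.01  -0.003] then shift in turned tool [ 9.4 -4.7 -2.5] unturned [ 9.3 -4.8 -2.6]
[ 633.07088702 -182.03038481  321.10060279] [-0.33077217  0.03710239 -0.94298101]
25 7104 [[-138.2, -18.8], [35.6, -1.0], [135.7, 16.6]] [ 607.1 -188.8   28.7]
31 2199 [[-48.0, -23.7], [115.3, -0.3], [131.7, 21.4]] [ 684.6 -194.5   34.6]
60 549 [[-34.7, -13.9], [-24.9, -0.7], [-17.2, 11.8]] [ 547.  -184.2   67.9]
```

View pics/w1.png

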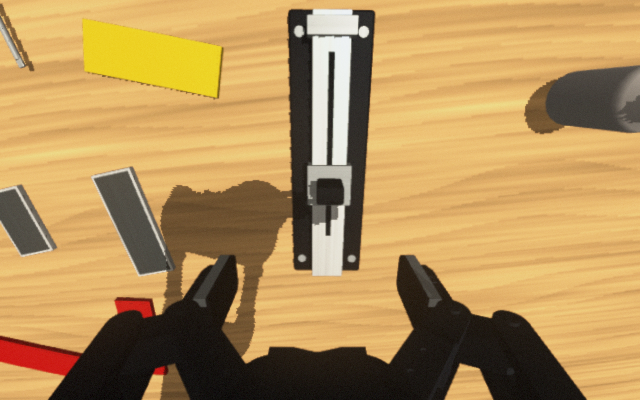

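The wrist view shows the jaw grip at (329,190) with its slab, the stop at (333,23), and the fingers wide of everything. Next I descend beside the grip.

Emit:
step_arm(commands=[{"xyz":[5,0,-1],"rot":[0,0.01,0],"gripper":-1},{"xyz":[5,10,-1],"rot":[0,0,0],"gripper":-1},{"xyz":[0,20,0],"rot":[0,0,0],"gripper":-1},{"xyz":[0,25,0],"rot":[0,0,0],"gripper":-1},{"xyz":[0,20,0],"rot":[0,0,0],"gripper":-1},{"xyz":[0,15,0],"rot":[0,0,0],"gripper":-1},{"xyz":[0,0,0],"rot":[0,0,0],"gripper":-1},{"xyz":[0,0,0],"rot":[0,0,0],"gripper":-1}])

```text
clock: 2.57
eef_pos: [538.5, -195.5, 98.1]
ee_rot: [[-0.127, -0.007, 0.992], [-0.992, -0.0, -0.127], [0.001, -1.0, -0.007]]
contact_force: [0.3, -0.4, 0.7]
opening: 85.4
```

```bash
python3 go.py 545.8 -183.6 61 -96.5
```

```text
t 2.57 pos [ 538.5 -195.5   98.1] open 85.4 F [ 0.3 -0.4  0.7]
rot [ 0.007 -0.013  0.001] then shift in turned tool [-12.6  37.1   6. ] unturned [-12.8  37.    6. ]
```

Emit:
step_arm(commands=[{"xyz":[-12,0,6],"rot":[0.007,-0.013,0],"gripper":-1},{"xyz":[0,0,0],"rot":[0,0,0],"gripper":-1},{"xyz":[0,0,0],"rot":[0,0,0],"gripper":-1},{"xyz":[0,0,0],"rot":[0,0,0],"gripper":-1}])

```text
clock: 2.9
eef_pos: [546.6, -186.0, 100.8]
ee_rot: [[-0.116, 0.004, 0.993], [-0.993, -0.003, -0.116], [0.003, -1.0, 0.004]]
contact_force: [0.2, 0.6, 0.3]
opening: 85.1
```

```bash
python3 go.py 545.8 -183.6 61 -96.5
```

```text
t 2.9 pos [ 546.6 -186.   100.8] open 85.1 F [0.2 0.6 0.3]
rot [-0.004 -0.003  0.003] then shift in turned tool [-2.3 39.8 -1.1] unturned [-2.4 39.8 -1.2]
```

Emit:
step_arm(commands=[{"xyz":[-2,10,-1],"rot":[-0.004,-0.003,0.003],"gripper":-1},{"xyz":[0,10,0],"rot":[0,0,0],"gripper":-1},{"xyz":[0,10,0],"rot":[0,0,0],"gripper":-1},{"xyz":[0,8,0],"rot":[0,0,0],"gripper":-1},{"xyz":[0,0,0],"rot":[0,0,0],"gripper":-1},{"xyz":[0,0,0],"rot":[0,0,0],"gripper":-1}])

```text
clock: 3.4
eef_pos: [546.6, -183.7, 60.2]
ee_rot: [[-0.112, 0.002, 0.994], [-0.994, -0.0, -0.112], [0.0, -1.0, 0.002]]
contact_force: [0.7, -0.5, -0.2]
opening: 85.3
```

```bash
python3 go.py 545.8 -183.6 61 -96.5
```

```text
t 3.4 pos [ 546.6 -183.7   60.2] open 85.3 F [ 0.7 -0.5 -0.2]
rot [-0.002  0.002  0.   ] then shift in turned tool [-0.  -0.8 -0.8] unturned [-0.  -0.8 -0.8]
```

Well placed. I'll raise it 3 mm as a margin over the slab while closing on the grip.

Emit:
step_arm(commands=[{"xyz":[0,-3,0],"rot":[0,0,0],"gripper":0},{"xyz":[0,0,0],"rot":[0,0,0],"gripper":0.3},{"xyz":[0,0,0],"rot":[0,0,0],"gripper":1},{"xyz":[0,0,0],"rot":[0,0,0],"gripper":1},{"xyz":[0,0,0],"rot":[0,0,0],"gripper":1},{"xyz":[0,0,0],"rot":[0,0,0],"gripper":1},{"xyz":[0,0,0],"rot":[0,0,0],"gripper":1},{"xyz":[0,0,0],"rot":[0,0,0],"gripper":1},{"xyz":[0,0,0],"rot":[0,0,0],"gripper":1},{"xyz":[0,0,0],"rot":[0,0,0],"gripper":1}], force=40)

```text
clock: 4.23
eef_pos: [546.5, -185.1, 64.2]
ee_rot: [[-0.112, 0.002, 0.994], [-0.994, -0.002, -0.112], [0.002, -1.0, 0.002]]
contact_force: [-0.8, -1.0, -0.4]
opening: 24.9
```

Emit:
step_arm(commands=[{"xyz":[0,0,-7],"rot":[0,0,0],"gripper":1},{"xyz":[0,0,-7],"rot":[0,0,0],"gripper":1},{"xyz":[0,0,-7],"rot":[0,0,0],"gripper":1},{"xyz":[0,0,-7],"rot":[0,0,0],"gripper":1},{"xyz":[0,0,-7],"rot":[0,0,0],"gripper":1},{"xyz":[0,0,-7],"rot":[0,0,0],"gripper":1},{"xyz":[0,0,-5],"rot":[0,0,0],"gripper":1},{"xyz":[0,0,0],"rot":[0,0,0],"gripper":1},{"xyz":[0,0,0],"rot":[0,0,0],"gripper":1}])

```text
clock: 4.98
eef_pos: [496.4, -179.5, 64.1]
ee_rot: [[-0.112, 0.009, 0.994], [-0.994, -0.004, -0.112], [0.003, -1.0, 0.009]]
contact_force: [3.3, -1.2, -3.3]
opening: 24.6
```

Emit:
step_arm(commands=[{"xyz":[0,0,0],"rot":[0,0,0],"gripper":-1},{"xyz":[0,0,0],"rot":[0,0,0],"gripper":-1},{"xyz":[0,0,0],"rot":[0,0,0],"gripper":-1},{"xyz":[0,0,0],"rot":[0,0,0],"gripper":-1},{"xyz":[0,0,0],"rot":[0,0,0],"gripper":-1},{"xyz":[0,0,0],"rot":[0,0,0],"gripper":-1},{"xyz":[0,-15,0],"rot":[0,0,0],"gripper":-1},{"xyz":[0,-25,0],"rot":[0,0,0],"gripper":-1},{"xyz":[0,-25,0],"rot":[0,0,0],"gripper":-1},{"xyz":[0,-15,0],"rot":[0,0,0],"gripper":-1},{"xyz":[0,0,0],"rot":[0,0,0],"gripper":-1}])

```text
clock: 5.9
eef_pos: [493.5, -177.8, 145.1]
ee_rot: [[-0.112, -0.002, 0.994], [-0.994, -0.0, -0.112], [0.0, -1.0, -0.002]]
contact_force: [0.3, 0.3, 0.4]
opening: 85.4
```

```bash
cat > meas.py <<'E'
from m import *
def frame(q): # depth-based holder/jaw pose
    pass
E
python3 go.py 512.7 57.5 150 -84.2; python3 - <<'E'
from m import *
d=dict(np.load('w1.npz')); P=cloud(d); hsv=cv2.cvtColor(d['frame'],cv2.COLOR_RGB2HSV)
m=np.zeros((400,640),bool); b=(slice(160,282),slice(85,174)); m[b]=(hsv[...,1][b]<70)&(P[...,2][b]>4.5)&(P[...,2][b]<13)
print(m.sum()); rect(d,m,8,'long wrist')
# holder line from depth, w1 and top
for n in('w1','top0'):
    d=dict(np.load(n+'.npz')); g=cloud(d).reshape(-1,3)
    c=np.array([571.7,-186.1]); t=np.radians(-6.4); e=np.array([np.cos(t),np.sin(t)]); nn=np.array([-e[1],e[0]])
    q=(g[:,:2]-c)@np.c_[e,nn]
    for lo in range(-120,120,40):
        s=(g[:,2]>24)&(g[:,2]<31.5)&(q[:,0]>lo)&(q[:,0]<lo+40)&(abs(q[:,1])<35)
        if s.sum()>50: print(n,lo,np.percentile(q[s,1],[3,97]).round(1),np.percentile(q[s,1],[3,97]).mean().round(2))
    s=(g[:,2]>32)&(g[:,2]<38)&(q[:,0]>100)&(q[:,0]<150)&(abs(q[:,1])<35); print('stop',np.percentile(q[s],[2,98],axis=0).round(1).tolist())
E
```

```text
t 5.9 pos [ 493.5 -177.8  145.1] open 85.4 F [0.3 0.3 0.4]
rot [ 0.002 -0.213  0.   ] then shift in turned tool [-232.1   -4.9   42.8] unturned [-235.9   -5.    -7.2]
4267
long wrist c 511.4 56.8 LxW 139.8 53.3 ang 5.63
w1 -120 [-17.9  16.1] -0.92
w1 -80 [-17.9  16.2] -0.84
w1 -40 [-19.8  17.3] -1.26
w1 0 [-17.9  15.4] -1.22
w1 40 [-17.9  15.6] -1.18
w1 80 [-18.3  15.7] -1.29
stop [[115.4, -23.3], [131.7, 20.1]]
top0 -120 [-16.8  17.5] 0.35
top0 -80 [-17.5  17.6] 0.05
top0 0 [-17.1  17.4] 0.16
top0 40 [-17.   17.3] 0.17
top0 80 [-16.9  17.4] 0.24
stop [[115.5, -21.3], [132.1, 21.8]]
```

Emit:
step_arm(commands=[{"xyz":[0,0,0],"rot":[0,-0.106,0],"gripper":-1},{"xyz":[0,0,0],"rot":[0,-0.106,0],"gripper":-1},{"xyz":[-15,0,3],"rot":[0,0,0],"gripper":-1},{"xyz":[-30,0,6],"rot":[0,0,0],"gripper":-1},{"xyz":[-35,0,6],"rot":[0,0,0],"gripper":-1},{"xyz":[-35,0,6],"rot":[0,0,0],"gripper":-1},{"xyz":[-35,0,6],"rot":[0,0,0],"gripper":-1},{"xyz":[-30,0,6],"rot":[0,0,0],"gripper":-1},{"xyz":[-20,0,6],"rot":[0,0,0],"gripper":-1},{"xyz":[-15,0,3],"rot":[0,0,0],"gripper":-1},{"xyz":[0,0,0],"rot":[0,0,0],"gripper":-1},{"xyz":[0,0,0],"rot":[0,0,0],"gripper":-1}])

```text
clock: 6.9
eef_pos: [509.9, 49.2, 133.3]
ee_rot: [[0.108, -0.011, 0.994], [-0.994, -0.001, 0.108], [-0.001, -1.0, -0.011]]
contact_force: [-0.0, 0.1, -0.2]
opening: 85.4
```

```bash
python3 go.py 512.3 57.5 70 -84.3
```

```text
t 6.9 pos [509.9  49.2 133.3] open 85.4 F [-0.   0.1 -0.2]
rot [ 0.011  0.009 -0.001] then shift in turned tool [-8.  63.3  3.2] unturned [-8.  63.2  4. ]
```

Emit:
step_arm(commands=[{"xyz":[-7,10,3],"rot":[0.011,0.009,0],"gripper":-1},{"xyz":[0,15,0],"rot":[0,0,0],"gripper":-1},{"xyz":[0,15,0],"rot":[0,0,0],"gripper":-1},{"xyz":[0,12,0],"rot":[0,0,0],"gripper":-1},{"xyz":[0,0,0],"rot":[0,0,0],"gripper":-1},{"xyz":[0,0,0],"rot":[0,0,0],"gripper":-1}])

```text
clock: 7.4
eef_pos: [511.5, 51.7, 76.6]
ee_rot: [[0.095, -0.002, 0.996], [-0.996, -0.002, 0.095], [0.002, -1.0, -0.002]]
contact_force: [0.4, 0.2, 0.3]
opening: 85.1
```

```bash
python3 go.py 512.3 57.5 23 -84.3; python3 - <<'E'
from m import *
d=grab('wrist'); save(d,'w2.png')
P=cloud(d); hsv=cv2.cvtColor(d['frame'],cv2.COLOR_RGB2HSV); print(P[...,2][::60,::80].round(0))
E
```

```text
t 7.4 pos [511.5  51.7  76.6] open 85.1 F [0.4 0.2 0.3]
rot [ 0.002 -0.005  0.002] then shift in turned tool [-5.6 53.6  1.4] unturned [-5.7 53.6  1.5]
[[  2.   0.  -0.  -0.   1.   2.   8.   8.]
 [ -0.   1.   0.  -0.   2.  -0.   0.  -1.]
 [  2.   8.   0.  -1.   0.   1.  -1.   1.]
 [  1.   9.   0.   1.   9.   2.   1.   1.]
 [  1.   1.   1.   1.   9.   1.   1.  10.]
 [ -0.   1.  -0.   0.   1.   0.  -0.  14.]
 [  8. 140. 127. 144. 139. 145. 128.   1.]]
```

View pics/w2.png

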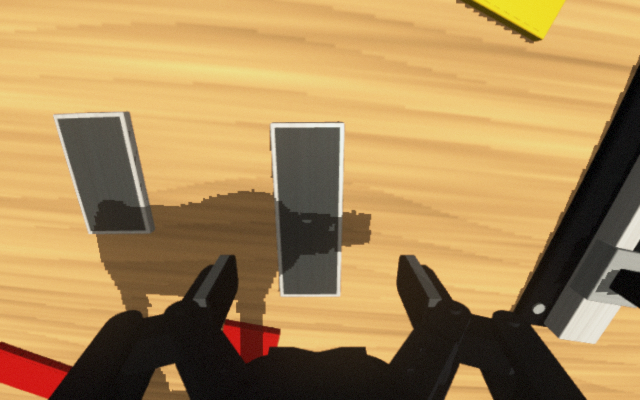

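The plate is centred at about column 309 and the fingers' mid-line is at 317, so a 6 mm shift is needed, matching the computed -5.6. Its 140 mm length is clear against the short plate on the left. Descend.

Emit:
step_arm(commands=[{"xyz":[-5.5,0,1],"rot":[0,-0.005,0],"gripper":-1},{"xyz":[0,10,0],"rot":[0,0,0],"gripper":-1},{"xyz":[0,15,0],"rot":[0,0,0],"gripper":-1},{"xyz":[0,12,0],"rot":[0,0,0],"gripper":-1},{"xyz":[0,8,0],"rot":[0,0,0],"gripper":-1},{"xyz":[0,0,0],"rot":[0,0,0],"gripper":-1},{"xyz":[0,0,0],"rot":[0,0,0],"gripper":-1}])

```text
clock: 8.03
eef_pos: [514.3, 57.4, 31.9]
ee_rot: [[0.1, 0.004, 0.995], [-0.995, -0.002, 0.1], [0.002, -1.0, 0.004]]
contact_force: [-0.2, -0.0, 0.3]
opening: 85.5
```

```bash
python3 go.py 512.3 57.5 21 -84.3
```

```text
t 8.03 pos [514.3  57.4  31.9] open 85.5 F [-0.2 -0.   0.3]
rot [-0.004  0.     0.002] then shift in turned tool [-0.3 10.9 -2. ] unturned [-0.4 10.9 -2. ]
```

Emit:
step_arm(commands=[{"xyz":[0,5,-2],"rot":[-0.004,0,0.002],"gripper":-1},{"xyz":[0,5,0],"rot":[0,0,0],"gripper":-1},{"xyz":[0,1,0],"rot":[0,0,0],"gripper":-0.2},{"xyz":[0,0,0],"rot":[0,0,0],"gripper":0},{"xyz":[0,0,0],"rot":[0,0,0],"gripper":0.2},{"xyz":[0,0,0],"rot":[0,0,0],"gripper":1},{"xyz":[0,0,0],"rot":[0,0,0],"gripper":1},{"xyz":[0,0,0],"rot":[0,0,0],"gripper":1},{"xyz":[0,0,0],"rot":[0,0,0],"gripper":1},{"xyz":[0,0,0],"rot":[0,0,0],"gripper":1},{"xyz":[0,0,0],"rot":[0,0,0],"gripper":1}], force=60)

```text
clock: 8.95
eef_pos: [515.4, 57.3, 25.9]
ee_rot: [[0.1, 0.009, 0.995], [-0.995, 0.0, 0.1], [0.0, -1.0, 0.009]]
contact_force: [-0.9, 0.2, -0.5]
opening: -0.2
```

```bash
python3 go.py 512.3 57.5 120 -84.3; python3 - <<'E'
import numpy as np
# targets: holder c, lateral -0.8
t=np.radians(-6.45); e=np.array([np.cos(t),np.sin(t)]); n=np.array([-e[1],e[0]])
for s in(118-70,118-80,118-78): print(s,np.array([571.7,-186.1])+s*e-0.8*n)
E
```

```text
t 8.95 pos [515.4  57.3  25.9] open -0.2 F [-0.9  0.2 -0.5]
rot [-0.009  0.     0.   ] then shift in turned tool [ -0.5 -94.1  -3.1] unturned [ -0.5 -94.1  -2.3]
48 [ 619.30630386 -192.28706977]
38 [ 609.36960121 -191.16370861]
40 [ 611.35694174 -191.38838084]
```

The fingers shut above the plate (opening -0.2): the stop at z=26 was too high, and open fingertips stand farther back. I'll reopen, go lower and try again.

Emit:
step_arm(commands=[{"xyz":[0,-5,-2],"rot":[-0.009,0,0],"gripper":-1},{"xyz":[0,0,0],"rot":[0,0,0],"gripper":-1},{"xyz":[0,0,0],"rot":[0,0,0],"gripper":-1},{"xyz":[0,0,0],"rot":[0,0,0],"gripper":-1},{"xyz":[0,0,0],"rot":[0,0,0],"gripper":-1},{"xyz":[0,0,0],"rot":[0,0,0],"gripper":-1},{"xyz":[0,0,0],"rot":[0,0,0],"gripper":-1},{"xyz":[0,0,0],"rot":[0,0,0],"gripper":-1}])

```text
clock: 9.62
eef_pos: [512.4, 57.0, 30.1]
ee_rot: [[0.1, -0.004, 0.995], [-0.995, -0.001, 0.1], [0.0, -1.0, -0.004]]
contact_force: [1.3, -0.5, -1.1]
opening: 85.8
```

```bash
python3 go.py 512.3 57.5 16 -84.3
```

```text
t 9.62 pos [512.4  57.   30.1] open 85.8 F [ 1.3 -0.5 -1.1]
rot [0.004 0.    0.   ] then shift in turned tool [-0.5 14.1 -0. ] unturned [-0.5 14.1  0. ]
```

Emit:
step_arm(commands=[{"xyz":[0,5,0],"rot":[0.002,0,0],"gripper":-1},{"xyz":[0,5,0],"rot":[0,0,0],"gripper":-1},{"xyz":[0,4,0],"rot":[0,0,0],"gripper":-1},{"xyz":[0,0,0],"rot":[0,0,0],"gripper":-1},{"xyz":[0,0,0],"rot":[0,0,0],"gripper":-1}])

```text
clock: 10.03
eef_pos: [512.0, 57.0, 13.9]
ee_rot: [[0.1, -0.002, 0.995], [-0.995, -0.001, 0.1], [0.0, -1.0, -0.002]]
contact_force: [0.6, 0.3, -0.3]
opening: 85.2
```

Emit:
step_arm(commands=[{"xyz":[0,-2,0],"rot":[0,0,0],"gripper":-0.3},{"xyz":[0,0,0],"rot":[0,0,0],"gripper":0},{"xyz":[0,0,0],"rot":[0,0,0],"gripper":0},{"xyz":[0,0,0],"rot":[0,0,0],"gripper":1},{"xyz":[0,0,0],"rot":[0,0,0],"gripper":1},{"xyz":[0,0,0],"rot":[0,0,0],"gripper":1},{"xyz":[0,0,0],"rot":[0,0,0],"gripper":1},{"xyz":[0,0,0],"rot":[0,0,0],"gripper":1},{"xyz":[0,0,0],"rot":[0,0,0],"gripper":1}], force=60)

```text
clock: 10.78
eef_pos: [512.1, 57.0, 16.4]
ee_rot: [[0.1, -0.002, 0.995], [-0.995, -0.0, 0.1], [0.0, -1.0, -0.002]]
contact_force: [-0.0, -1.7, -0.4]
opening: 47.6
```

Emit:
step_arm(commands=[{"xyz":[0,-5,0],"rot":[0,0,0],"gripper":1},{"xyz":[0,-12,0],"rot":[0,0,0],"gripper":1},{"xyz":[0,-18,0],"rot":[0,0,0],"gripper":1},{"xyz":[0,-18,0],"rot":[0,0,0],"gripper":1},{"xyz":[0,-18,0],"rot":[0,0,0],"gripper":1},{"xyz":[0,-18,0],"rot":[0,0,0],"gripper":1},{"xyz":[0,-12,0],"rot":[0,0,0],"gripper":1},{"xyz":[0,-5,0],"rot":[0,0,0],"gripper":1},{"xyz":[0,0,0],"rot":[0,0,0],"gripper":1},{"xyz":[0,0,0],"rot":[0,0,0],"gripper":1}])

```text
clock: 11.62
eef_pos: [510.1, 56.9, 129.3]
ee_rot: [[0.1, -0.008, 0.995], [-0.995, -0.001, 0.1], [0.0, -1.0, -0.008]]
contact_force: [-0.1, 0.3, -3.4]
opening: 47.8
```

```bash
python3 go.py 610.4 -191.3 120 -96.45; python3 - <<'E'
from h import *
d=grab('wrist'); save(d,'w3.png')
P=cloud(d); z=P[...,2]; hsv=cv2.cvtColor(d['frame'],cv2.COLOR_RGB2HSV)
b=(slice(100,300),slice(240,400)); q=P[b].reshape(-1,3); s=(q[:,2]>60)&(hsv[...,2][b].ravel()>0)
q=q[s]; print(s.sum(),np.percentile(q,[2,50,98],axis=0).round(1).tolist())
E
```

```text
t 11.62 pos [510.1  56.9 129.3] open 47.8 F [-0.1  0.3 -3.4]
rot [0.008 0.212 0.001] then shift in turned tool [235.4   9.3 127.5] unturned [257.    8.7  75.1]
19303 [[489.8, 28.0, 120.1], [532.0, 60.4, 121.7], [578.6, 88.3, 159.7]]
```

View pics/w3.png

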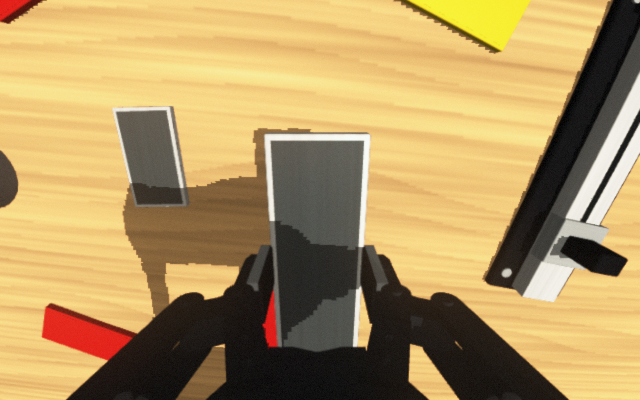

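The plate is held level (top at z≈121) and centred between the fingers. Carry it over the bed.

Emit:
step_arm(commands=[{"xyz":[0,0,0],"rot":[0.008,0.07,0],"gripper":1},{"xyz":[0,0,0],"rot":[0,0.07,0],"gripper":1},{"xyz":[0,0,0],"rot":[0,0.07,0],"gripper":1},{"xyz":[10,0,5],"rot":[0,0,0],"gripper":1},{"xyz":[18,0,10],"rot":[0,0,0],"gripper":1},{"xyz":[22,0,12],"rot":[0,0,0],"gripper":1},{"xyz":[22,0,12],"rot":[0,0,0],"gripper":1},{"xyz":[22,0,12],"rot":[0,0,0],"gripper":1},{"xyz":[22,0,12],"rot":[0,0,0],"gripper":1},{"xyz":[22,0,12],"rot":[0,0,0],"gripper":1},{"xyz":[22,0,12],"rot":[0,0,0],"gripper":1},{"xyz":[22,0,12],"rot":[0,0,0],"gripper":1},{"xyz":[18,0,10],"rot":[0,0,0],"gripper":1},{"xyz":[10,0,5],"rot":[0,0,0],"gripper":1},{"xyz":[5,0,2],"rot":[0,0,0],"gripper":1},{"xyz":[0,0,0],"rot":[0,0,0],"gripper":1},{"xyz":[0,0,0],"rot":[0,0,0],"gripper":1}])

```text
clock: 13.08
eef_pos: [597.6, -187.5, 104.4]
ee_rot: [[-0.091, -0.033, 0.995], [-0.996, 0.003, -0.091], [0.0, -0.999, -0.033]]
contact_force: [-0.0, 0.5, -3.3]
opening: 47.6
```

```bash
python3 go.py 612.3 -191.5 80 -96.45
```

```text
t 13.08 pos [ 597.6 -187.5  104.4] open 47.6 F [-0.   0.5 -3.3]
rot [0.033 0.021 0.   ] then shift in turned tool [ 2.3 24.4 15. ] unturned [ 2.6 23.9 15.7]
```

Emit:
step_arm(commands=[{"xyz":[2,0,7],"rot":[0.033,0.021,0],"gripper":1},{"xyz":[0,0,7],"rot":[0,0,0],"gripper":1},{"xyz":[0,10,0],"rot":[0,0,0],"gripper":1},{"xyz":[0,10,0],"rot":[0,0,0],"gripper":1},{"xyz":[0,0,0],"rot":[0,0,0],"gripper":1},{"xyz":[0,0,0],"rot":[0,0,0],"gripper":1},{"xyz":[0,0,0],"rot":[0,0,0],"gripper":1}])

```text
clock: 13.67
eef_pos: [610.4, -184.9, 80.8]
ee_rot: [[-0.103, -0.005, 0.995], [-0.995, 0.003, -0.103], [-0.002, -1.0, -0.005]]
contact_force: [-0.0, 0.7, -2.5]
opening: 47.8
```

```bash
python3 go.py 612.3 -191.5 46 -96.45;python3 - <<'E'
from h import *
d=grab('wrist'); save(d,'w4.png')
P=cloud(d)
t=np.radians(-6.45); e=np.array([np.cos(t),np.sin(t)]); n=np.array([-e[1],e[0]])
g=P.reshape(-1,3); q=(g[:,:2]-[571.7,-186.1])@np.c_[e,n]
s=(g[:,2]>60)&(g[:,2]<78)&(q[:,0]>60)&(q[:,0]<140)&(abs(q[:,1])<45); print('plate',s.sum(),np.percentile(np.c_[q,g[:,2]][s],[1,50,99],axis=0).round(1).tolist())
s=(g[:,2]>31)&(g[:,2]<39)&(q[:,0]>100)&(q[:,0]<140)&(abs(q[:,1])<35); print('stop',s.sum(),np.percentile(np.c_[q,g[:,2]][s],[2,50,98],axis=0).round(1).tolist() if s.sum() else 0)
E
```

```text
t 13.67 pos [ 610.4 -184.9   80.8] open 47.8 F [-0.   0.7 -2.5]
rot [ 0.005  0.009 -0.002] then shift in turned tool [ 6.3 34.8  2.7] unturned [ 6.4 34.8  2.8]
plate 9683 [[60.6, -17.6, 68.2], [86.4, 6.7, 73.0], [108.0, 31.0, 74.4]]
stop 2282 [[116.3, -23.0, 33.1], [124.0, -1.2, 34.5], [131.4, 20.7, 35.9]]
```

View pics/w4.png

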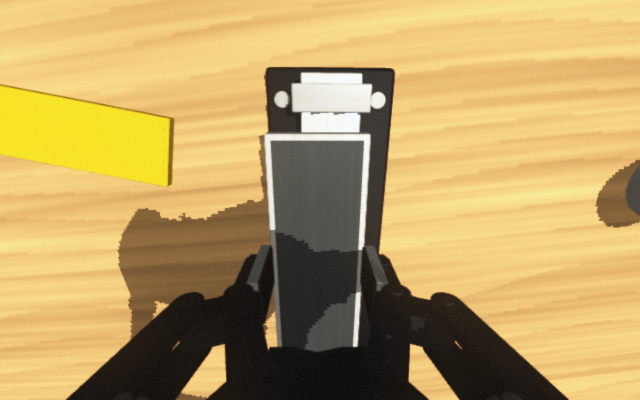

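The plate's end (317,135) lies 8 mm short of the stop (332,98) and about 7.8 mm left of the bed's centre line. I'll shift tool x by +7.5 and then lower.

Emit:
step_arm(commands=[{"xyz":[4,0,1],"rot":[0.005,0.009,-0.002],"gripper":1},{"xyz":[3,0,0],"rot":[0,0,0],"gripper":1},{"xyz":[0,8,0],"rot":[0,0,0],"gripper":1},{"xyz":[0,8,0],"rot":[0,0,0],"gripper":1},{"xyz":[0,6,0],"rot":[0,0,0],"gripper":1},{"xyz":[0,0,0],"rot":[0,0,0],"gripper":1},{"xyz":[0,0,0],"rot":[0,0,0],"gripper":1},{"xyz":[0,0,0],"rot":[0,0,0],"gripper":1}])

```text
clock: 14.38
eef_pos: [610.6, -193.3, 56.9]
ee_rot: [[-0.114, 0.001, 0.993], [-0.993, -0.0, -0.114], [0.0, -1.0, 0.001]]
contact_force: [-0.6, -0.0, -3.5]
opening: 47.4
```

```bash
python3 go.py 612.3 -192.3 45 -96.45;python3 - <<'E'
from h import *
d=grab('wrist')
P=cloud(d)
t=np.radians(-6.45); e=np.array([np.cos(t),np.sin(t)]); n=np.array([-e[1],e[0]])
g=P.reshape(-1,3); q=(g[:,:2]-[571.7,-186.1])@np.c_[e,n]
s=(g[:,2]>41)&(g[:,2]<58)&(q[:,0]>60)&(q[:,0]<140)&(abs(q[:,1])<45); print('plate',s.sum(),np.percentile(np.c_[q,g[:,2]][s],[1,50,99],axis=0).round(1).tolist())
s=(g[:,2]>31)&(g[:,2]<39)&(q[:,0]>113)&(q[:,0]<140)&(abs(q[:,1])<35); print('stop',s.sum(),np.percentile(np.c_[q,g[:,2]][s],[2,50,98],axis=0).round(1).tolist() if s.sum() else 0)
E
```

```text
t 14.38 pos [ 610.6 -193.3   56.9] open 47.4 F [-0.6 -0.  -3.5]
rot [-0.001 -0.002  0.   ] then shift in turned tool [-1.1 11.9  1.6] unturned [-1.2 11.9  1.6]
plate 9891 [[60.6, -26.4, 45.4], [87.1, -2.3, 49.3], [109.1, 22.2, 50.7]]
stop 3037 [[116.2, -22.9, 33.1], [123.9, -1.4, 34.5], [131.3, 20.6, 35.9]]
```

Emit:
step_arm(commands=[{"xyz":[-1,3,0],"rot":[0,0,0],"gripper":1},{"xyz":[0,3,0],"rot":[0,0,0],"gripper":1},{"xyz":[0,2,0],"rot":[0,0,0],"gripper":1},{"xyz":[0,1,0],"rot":[0,0,0],"gripper":1},{"xyz":[0,0,0],"rot":[0,0,0],"gripper":1},{"xyz":[0,0,0],"rot":[0,0,0],"gripper":1}])

```text
clock: 14.93
eef_pos: [611.3, -192.1, 48.0]
ee_rot: [[-0.113, 0.003, 0.994], [-0.994, -0.001, -0.113], [0.001, -1.0, 0.003]]
contact_force: [0.6, 0.6, -2.7]
opening: 47.8
```

Emit:
step_arm(commands=[{"xyz":[0,1.5,0],"rot":[0,0,0],"gripper":1},{"xyz":[0,1,0],"rot":[0,0,0],"gripper":1},{"xyz":[0,0,0],"rot":[0,0,0],"gripper":1},{"xyz":[0,0,0],"rot":[0,0,0],"gripper":1}])

```text
clock: 15.27
eef_pos: [611.5, -192.1, 45.6]
ee_rot: [[-0.113, 0.003, 0.994], [-0.994, -0.001, -0.113], [0.001, -1.0, 0.003]]
contact_force: [0.1, -0.0, -2.8]
opening: 47.5
```

Emit:
step_arm(commands=[{"xyz":[0,1,0],"rot":[0,0,0],"gripper":1},{"xyz":[0,0.5,0],"rot":[0,0,0],"gripper":1},{"xyz":[0,0,0],"rot":[0,0,0],"gripper":1},{"xyz":[0,0,0],"rot":[0,0,0],"gripper":1}])

```text
clock: 15.6
eef_pos: [611.7, -192.2, 44.6]
ee_rot: [[-0.113, 0.004, 0.994], [-0.994, -0.001, -0.113], [0.001, -1.0, 0.004]]
contact_force: [-0.1, -0.2, -2.6]
opening: 48.0
```

Emit:
step_arm(commands=[{"xyz":[0,1,0],"rot":[0,0,0],"gripper":1},{"xyz":[0,0.5,0],"rot":[0,0,0],"gripper":1},{"xyz":[0,0,0],"rot":[0,0,0],"gripper":1},{"xyz":[0,0,0],"rot":[0,0,0],"gripper":1}])

```text
clock: 15.93
eef_pos: [611.9, -192.3, 44.5]
ee_rot: [[-0.113, 0.005, 0.994], [-0.994, -0.002, -0.113], [0.001, -1.0, 0.005]]
contact_force: [-1.4, -0.1, -0.9]
opening: 47.4
```

The weight has come off the wrist (-2.7 to -0.9 N, z stuck at 44.5), so the plate is on the bed. Release and rise.

Emit:
step_arm(commands=[{"xyz":[0,0,0],"rot":[0,0,0],"gripper":-0.2},{"xyz":[0,0,0],"rot":[0,0,0],"gripper":-0.6},{"xyz":[0,0,0],"rot":[0,0,0],"gripper":-1},{"xyz":[0,0,0],"rot":[0,0,0],"gripper":-1},{"xyz":[0,0,0],"rot":[0,0,0],"gripper":-1},{"xyz":[0,0,0],"rot":[0,0,0],"gripper":-1},{"xyz":[0,0,0],"rot":[0,0,0],"gripper":-1},{"xyz":[0,-10,0],"rot":[0,0,0],"gripper":-1},{"xyz":[0,-20,0],"rot":[0,0,0],"gripper":-1},{"xyz":[0,-25,0],"rot":[0,0,0],"gripper":-1},{"xyz":[0,-25,-10],"rot":[0,0,0],"gripper":-1},{"xyz":[0,-15,-20],"rot":[0,0,0],"gripper":-1},{"xyz":[0,0,-20],"rot":[0,0,0],"gripper":-1},{"xyz":[0,0,-20],"rot":[0,0,0],"gripper":-1},{"xyz":[0,0,-20],"rot":[0,0,0],"gripper":-1},{"xyz":[0,0,-15],"rot":[0,0,0],"gripper":-1},{"xyz":[0,0,0],"rot":[0,0,0],"gripper":-1},{"xyz":[0,0,0],"rot":[0,0,0],"gripper":-1}])

```text
clock: 17.43
eef_pos: [505.0, -180.3, 153.5]
ee_rot: [[-0.113, 0.016, 0.993], [-0.994, -0.007, -0.113], [0.005, -1.0, 0.017]]
contact_force: [-1.2, -0.3, 1.0]
opening: 85.6
```

```bash
python3 go.py 496.4 -180 90 -96.4;cat > chk.py <<'E'
from h import *
import sys
d=grab('wrist'); save(d,sys.argv[1])
P=cloud(d)
t=np.radians(-6.45); e=np.array([np.cos(t),np.sin(t)]); n=np.array([-e[1],e[0]])
g=P.reshape(-1,3); q=(g[:,:2]-[571.7,-186.1])@np.c_[e,n]; f=d['frame'].reshape(-1,3).astype(int).max(1)
def rep(nm,s): print(nm,s.sum(),np.percentile(np.c_[q,g[:,2]][s],[1,50,99],axis=0).round(1).tolist() if s.sum() else 0)
k=(g[:,2]>32)&(g[:,2]<41)&(abs(q[:,1])<40)
rep('plate',k&(q[:,0]>-32)&(q[:,0]<114)); rep('stop',k&(q[:,0]>115)&(q[:,0]<140)); rep('grip',(g[:,2]>60)&(g[:,2]<75)&(abs(q[:,1])<25)&(q[:,0]<0)); rep('slab',k&(q[:,0]<-38)&(q[:,0]>-150))
# plate yaw from left/right edges
for a in range(-30,110,20):
    s=k&(q[:,0]>a)&(q[:,0]<a+10); 
    if s.sum()>40: print(a,np.percentile(q[s,1],[2,98]).round(1),np.median(g[s,2]).round(1))
E
python3 chk.py w5.png
```

```text
t 17.43 pos [ 505.  -180.3  153.5] open 85.6 F [-1.2 -0.3  1. ]
rot [-0.017 -0.001  0.005] then shift in turned tool [ 0.7 63.5 -8.6] unturned [ 0.4 63.4 -9.6]
plate 9842 [[-28.3, -25.4, 35.0], [37.6, -1.1, 36.7], [90.1, 23.2, 38.4]]
stop 0 0
grip 730 [[-85.3, -14.1, 60.3], [-75.0, -0.9, 67.9], [-67.5, 11.4, 69.5]]
slab 1340 [[-97.4, -23.8, 32.4], [-66.6, -1.0, 34.7], [-54.7, 21.6, 39.2]]
-30 [-24.5  23.2] 36.7
-10 [-24.7  23.3] 36.8
10 [-24.9  22. ] 36.7
30 [-24.5  22.2] 36.7
50 [-24.7  22.3] 36.7
70 [-24.9  22.5] 36.7
90 [-25.2  22.4] 36.6
```

View pics/w5.png

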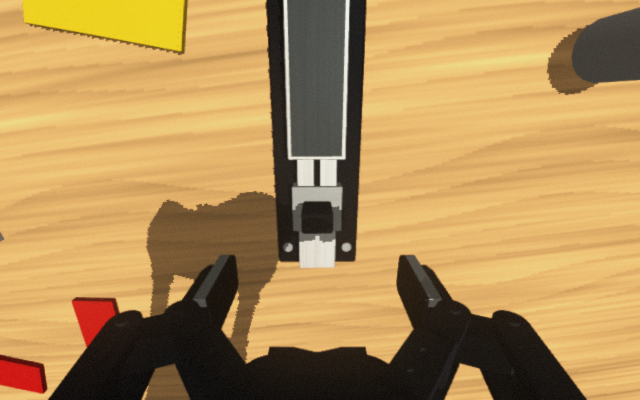

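The plate is flat on the bed, aligned, with its centre line matching the slab's. The jaw face (318,186) is about 25 mm behind the plate's near end (316,158). Now regrip the jaw.

Emit:
step_arm(commands=[{"xyz":[0,5,-8],"rot":[-0.017,-0.001,0.005],"gripper":-1},{"xyz":[0,15,0],"rot":[0,0,0],"gripper":-1},{"xyz":[0,15,0],"rot":[0,0,0],"gripper":-1},{"xyz":[0,12,0],"rot":[0,0,0],"gripper":-1},{"xyz":[0,0,0],"rot":[0,0,0],"gripper":-1},{"xyz":[0,0,0],"rot":[0,0,0],"gripper":-1},{"xyz":[0,0,0],"rot":[0,0,0],"gripper":-1}])

```text
clock: 18.07
eef_pos: [498.8, -179.5, 103.5]
ee_rot: [[-0.11, -0.006, 0.994], [-0.994, 0.003, -0.11], [-0.002, -1.0, -0.006]]
contact_force: [-0.7, -0.7, 0.2]
opening: 85.0
```

```bash
python3 go.py 496.4 -179.5 64 -96.4
```

```text
t 18.07 pos [ 498.8 -179.5  103.5] open 85.0 F [-0.7 -0.7  0.2]
rot [ 0.006  0.001 -0.002] then shift in turned tool [ 0.2 39.5 -2.4] unturned [ 0.3 39.5 -2.1]
```

Emit:
step_arm(commands=[{"xyz":[0,10,-2],"rot":[0.006,0,-0.002],"gripper":-1},{"xyz":[0,10,0],"rot":[0,0,0],"gripper":-1},{"xyz":[0,10,0],"rot":[0,0,0],"gripper":-1},{"xyz":[0,6,0],"rot":[0,0,0],"gripper":-1},{"xyz":[0,0,0],"rot":[0,0,0],"gripper":-1},{"xyz":[0,0,0],"rot":[0,0,0],"gripper":-1}])

```text
clock: 18.57
eef_pos: [497.2, -179.5, 65.0]
ee_rot: [[-0.11, 0.002, 0.994], [-0.994, -0.001, -0.11], [0.001, -1.0, 0.002]]
contact_force: [0.7, -0.3, 1.3]
opening: 85.1
```

Emit:
step_arm(commands=[{"xyz":[0,0,0],"rot":[0,0,0],"gripper":0},{"xyz":[0,0,0],"rot":[0,0,0],"gripper":0.3},{"xyz":[0,0,0],"rot":[0,0,0],"gripper":1},{"xyz":[0,0,0],"rot":[0,0,0],"gripper":1},{"xyz":[0,0,0],"rot":[0,0,0],"gripper":1},{"xyz":[0,0,0],"rot":[0,0,0],"gripper":1},{"xyz":[0,0,0],"rot":[0,0,0],"gripper":1},{"xyz":[0,0,0],"rot":[0,0,0],"gripper":1},{"xyz":[0,0,0],"rot":[0,0,0],"gripper":1},{"xyz":[0,0,6],"rot":[0,0,0],"gripper":1},{"xyz":[0,0,6],"rot":[0,0,0],"gripper":1},{"xyz":[0,0,5],"rot":[0,0,0],"gripper":1},{"xyz":[0,0,3],"rot":[0,0,0],"gripper":1},{"xyz":[0,0,0],"rot":[0,0,0],"gripper":1},{"xyz":[0,0,0],"rot":[0,0,0],"gripper":1}], force=40)

```text
clock: 19.82
eef_pos: [518.0, -182.0, 66.4]
ee_rot: [[-0.11, -0.002, 0.994], [-0.994, -0.001, -0.11], [0.001, -1.0, -0.001]]
contact_force: [-4.2, 0.6, 2.7]
opening: 24.8
```

Emit:
step_arm(commands=[{"xyz":[0,0,2],"rot":[0,0,0],"gripper":1},{"xyz":[0,0,2],"rot":[0,0,0],"gripper":1},{"xyz":[0,0,2],"rot":[0,0,0],"gripper":1},{"xyz":[0,0,2],"rot":[0,0,0],"gripper":1},{"xyz":[0,0,0],"rot":[0,0,0],"gripper":1},{"xyz":[0,0,0],"rot":[0,0,0],"gripper":1}])

```text
clock: 20.32
eef_pos: [525.9, -182.9, 66.4]
ee_rot: [[-0.11, -0.004, 0.994], [-0.994, -0.001, -0.11], [0.001, -1.0, -0.003]]
contact_force: [-4.9, 0.3, 0.6]
opening: 24.8
```

Emit:
step_arm(commands=[{"xyz":[0,0,1],"rot":[0,0,0],"gripper":1},{"xyz":[0,0,1],"rot":[0,0,0],"gripper":1},{"xyz":[0,0,1],"rot":[0,0,0],"gripper":1},{"xyz":[0,0,0],"rot":[0,0,0],"gripper":1}])

```text
clock: 20.65
eef_pos: [528.0, -183.2, 66.5]
ee_rot: [[-0.111, -0.006, 0.994], [-0.994, -0.0, -0.111], [0.001, -1.0, -0.006]]
contact_force: [-3.2, -0.2, 0.7]
opening: 24.9
```

Emit:
step_arm(commands=[{"xyz":[0,0,1],"rot":[0,0,0],"gripper":1},{"xyz":[0,0,1.5],"rot":[0,0,0],"gripper":1},{"xyz":[0,0,1.5],"rot":[0,0,0],"gripper":1},{"xyz":[0,0,0],"rot":[0,0,0],"gripper":1}])

```text
clock: 20.98
eef_pos: [528.3, -183.2, 66.5]
ee_rot: [[-0.111, -0.015, 0.994], [-0.994, 0.001, -0.111], [0.0, -1.0, -0.015]]
contact_force: [-0.2, -0.0, -0.9]
opening: 25.0
```

Emit:
step_arm(commands=[{"xyz":[0,0,2],"rot":[0.01,0,0],"gripper":1},{"xyz":[0,0,3],"rot":[0,0,0],"gripper":1},{"xyz":[0,0,3],"rot":[0,0,0],"gripper":1}])

```text
clock: 21.23
eef_pos: [528.7, -183.3, 66.4]
ee_rot: [[-0.112, -0.024, 0.993], [-0.994, 0.003, -0.112], [-0.001, -1.0, -0.024]]
contact_force: [-17.4, 3.6, 9.1]
opening: 25.1
```

The jaw is stalled at -17 N, well above the 4 N slide friction, so it is snug. I'll relax, release and rise to check.

Emit:
step_arm(commands=[{"xyz":[0,0,0],"rot":[0,0,0],"gripper":1},{"xyz":[0,0,0],"rot":[0,0,0],"gripper":1},{"xyz":[0,0,0],"rot":[0,0,0],"gripper":-1},{"xyz":[0,0,0],"rot":[0,0,0],"gripper":-1},{"xyz":[0,0,0],"rot":[0,0,0],"gripper":-1},{"xyz":[0,0,0],"rot":[0,0,0],"gripper":-1},{"xyz":[0,0,0],"rot":[0,0,0],"gripper":-1},{"xyz":[0,0,0],"rot":[0,0,0],"gripper":-1},{"xyz":[0,-15,0],"rot":[0,0,0],"gripper":-1},{"xyz":[0,-25,0],"rot":[0,0,0],"gripper":-1},{"xyz":[0,-25,0],"rot":[0,0,0],"gripper":-1},{"xyz":[0,-25,0],"rot":[0,0,0],"gripper":-1},{"xyz":[0,-15,0],"rot":[0,0,0],"gripper":-1},{"xyz":[0,0,0],"rot":[0,0,0],"gripper":-1},{"xyz":[0,0,0],"rot":[0,0,0],"gripper":-1}])

```text
clock: 22.48
eef_pos: [532.7, -183.3, 173.6]
ee_rot: [[-0.111, -0.02, 0.994], [-0.994, 0.004, -0.111], [-0.001, -1.0, -0.02]]
contact_force: [0.5, -0.6, -0.6]
opening: 85.5
```

```bash
sed -i 's/(q\[:,0\]>-32)&(q\[:,0\]<114)/(q[:,0]>-20)\&(q[:,0]<140)/' chk.py; python3 chk.py w6.png; python3 - <<'E'
from m import *
d=grab('top'); hsv=cv2.cvtColor(d['frame'],cv2.COLOR_RGB2HSV)
m=np.zeros((400,640),bool); b=(slice(190,240),slice(212,250)); m[b]=(hsv[...,1][b]<85); rect(d,m,8,'short')
E
```

```text
plate 9727 [[-18.3, -25.3, 34.3], [58.1, -0.9, 36.7], [118.0, 23.3, 38.4]]
stop 290 [[115.2, -24.0, 32.3], [117.4, -1.6, 34.6], [119.0, 21.5, 36.6]]
grip 613 [[-54.6, -13.5, 61.2], [-44.4, -1.0, 68.0], [-36.9, 11.3, 69.5]]
slab 492 [[-67.9, -23.9, 33.2], [-51.7, -13.6, 34.7], [-38.1, 21.7, 36.2]]
-30 [-23.5  21.8] 35.5
-10 [-24.3  23.2] 36.7
10 [-24.6  22.8] 36.8
30 [-24.7  22.2] 36.7
50 [-24.8  22.5] 36.7
70 [-24.4  22.6] 36.7
90 [-24.5  22.8] 36.8
short c 530.3 208.8 LxW 91.1 51.5 ang 6.34
```

View pics/w6.png

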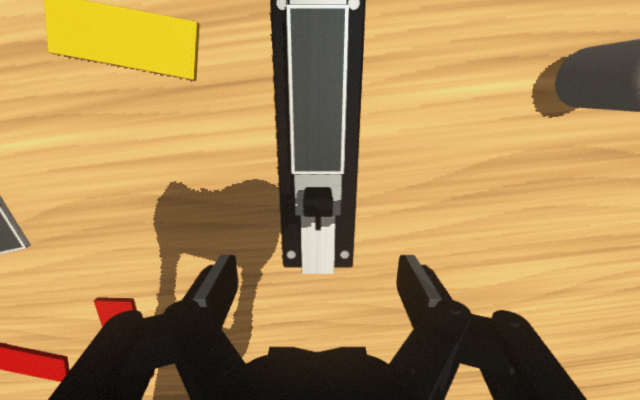

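The plate's near end (318,174) meets the jaw slab and its far end (318,5) meets the stop, with no gap visible. It is flat and centred, the arm is clear, and the short plate hasn't moved. Handing in.

```bash
python3 -c "
from station import env
print(env.close_job(), env.state()['clock'])"
```

```text
the job is handed in; nothing more can be done
the job is handed in; nothing more can be done
```

The long plate is on the bed and clamped between the jaw and the stop, and the job was handed in at about 22.6 s. No verdict was reported.

I opened the jaw to about 0.027, laid the plate on the bed and let go. Then I pushed the jaw up until it stalled at about 17 N.

**Last checks:**
- **Fit:** The jaw face is about 140.4 mm from the stop by depth readings, which is about 0.0596 on the jaw scale. No gap is visible at either end.
- **Plate:** It lies flat, with its top at 36.7 mm. It is in line with the bed and within about 1 mm of its centre line.
- **Bystanders:** The short plate measures within 0.1 mm of its starting place. I did not measure the puck, screwdriver or oil bottle again, but the arm never went near them.

**What went wrong or disagreed:**
- **First grasp:** The fingers closed just above the plate and missed it. I reopened them, went lower, and the second grasp held.
- **Cameras:** The top and wrist cameras differ by about 1.3 mm across the holder. I used the wrist view for the final alignment.

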